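# Hold the hidden bolt head while its lock nut is run tight

## Robot

A 6-joint arm with a two-finger parallel gripper is mounted at the origin on the work surface. World frame = base frame: x ahead of the robot, y to its left, z up, the work surface at z = 0. Lengths are in m, angles in rad, forces in N, time in s.
With the tool pointing down it reaches from about 0.325 to 0.9 m from the base axis. Payload 6.1 kg.
Tool frame: the origin (TCP) lies at the very end of the fingers, on their centre line; the grasp point (between the pads) lies 19 mm behind it; z points along the fingers, y is the line along which they close (so a half turn about z gives the same grasp; the last joint's range is limited). The gripper opens to 85 mm and grips with 20 to 120 N. Pads are 22 mm wide; open, the fingers measure 114 mm over their backs; the gripper's body (76 mm by 85 mm) begins 54 mm behind the grasp point. The pads swing forward as they close: fully open they stand 13 mm farther back than shut.
Start: joints at [0.995, 0.22, 1.526, -0, 1.395, -0.126], TCP at [0.272, 0.563, 0.231] pointing down, gripper open.
Joint ranges: [-2.98, 2.98], [-0.91, 2.08], [0.09, 2.57], [-1.24, 4.39], [0.2, 2.65], [-2.68, 2.68]. Speed limits (rad/s): [2.57, 2.57, 3.01, 3.14, 3.14, 3.14].

## Interface

Orientations are given as a unit quaternion [x, y, z, w].
In Python, from plant import ctrl, optics, order gives the robot as it stands. The module is installed in compiled form; this text tells all that it offers.
- The arm moves only by the tool servo_tool, never from a script. Its argument "deltas" is a list of rows, each a list of 4 numbers: the shift along the tool's x, y, z in cm, then the turn about the tool's z in degrees. A call has exactly 10 rows; each row shifts and turns the commanded pose from where the row before left it, along the tool's axes as they then stand; what a row does not reach is not made up. A row lasts 1/10 s, in which the tool goes at most 50 mm and 8.59 degrees, less where a joint would pass 70% of its speed; a pose out of reach is approached as far as the arm can. A call is refused whole if a number of a shift passes 5 or a number of a turn 8.59, either way. A call with a gripper value outside its range is refused whole. "fingers" is the finger opening in cm, from 0 to 8.54, set as the call begins (left out, the last holds). The fingers move at their own pace and stop on an object; "newtons" is the grip in N (left out, the last holds). Time passes only in rows, so rows that do not move let the fingers close, or fill a call up. It gives the time, the measured TCP pose, the force, the opening and the grip force at its end, in the units of the state.
- ctrl.observe(): the state, without advancing time (a new reading comes with each control period).
- optics.get_image(name): name is "scene" or "top" or "wrist"; returns the picture (420x560x3 uint8, blue, green, red); there is no depth.
- optics.camera_model(name): a dict with "fx", "fy", "cx", "cy" (pixels), "R" (3x3) and "t" (3): a world point X has camera coordinates R X + t. Camera axes: x right, y down, z forward; pixel columns grow to the right and rows downward; lengths in m; the calibration is good to about 2 mm. A picture is of the moment at which its call begins: read the wrist's pose just before it. camera_model takes no time and is no camera call; for the wrist camera it gives the pose at the moment of the call.
- order.finish_job(): hands the job in; it is judged then, once.
The state is a dict: "clock": time; "qpos": joint angles; "dq": joint speeds; "tau": joint torques, N m; "eef_pos": TCP position; "ee_rot": TCP orientation; "ft_force": force on the tool from outside, world axes, zero at the start; "wrist_torque": the same for the moment, N m; "gripper_width": finger opening in m; "grip_force": force on a finger pad.
Only numpy, scipy, OpenCV 4.12 (cv2) and the standard library are available. Lean on these libraries where they do the work, as an engineer would, in place of code of your own. Each camera call takes 0.05 s, during which the arm holds its last target. There are 200 camera calls.

## Task

The low tea table lies upside down on the desk for repair, and the electric screwdriver in its bench clamp is already running on the lock nut outside the end rail, but the bolt just spins round with the nut. Reach down into the narrow gap between the steel bracket and the cross batten, grip the brass hexagonal bolt head across its flats and hold it from turning until the nut has run up tight and the driver's socket stops; finish while still holding the head firmly. Keep off the running screwdriver, and leave the loose leg, the tin, the thermos and the teacup where they are.

Things in the scene. Friction and masses are not known exactly. Their poses are not given: they have to be found in the camera images.
- tea_table: Upturned low tea table of dark wood, fixed on the desk. Origin: on the desk, straight below the middle of the bolt head. z up; y is the bolt's axis, from the head out through bracket and end rail to the screwdriver; x runs along the gap. Sizes below are mm in this frame. Board (underside up): top at z 18, x -190..190, y -373..57. Side rails x +-150..170, top z 80, close the ends of the gap.
- bracket_top (a point): Middle of the top edge of the steel angle bracket's upright flange, 74 above the desk: flange y 17..21, x -55..55; its foot lies on the board, top at z 22, y -21..21. Behind it the end rail: y 21..43, x -170..170, top z 84. Fixed.
- batten_top (a point): Middle of the top of the lighter wooden cross batten, 70 above the desk: y -59..-37, x -150..150. Fixed. The gap between flange and batten is 54 wide (y -37..17), open at the top; besides the bolt head only two corner blocks stand in it, out at x +-122..150, top z 63.
- bolt: Brass bolt. Origin: middle of its hexagonal head, on the axis, 58 above the desk; y along the bolt axis (as the table's). Head 30 long (y -15..15), 17 across flats, 19.6 across corners. It can only turn: about 2.5 rad/s with the nut until held. A pinch from above, a finger on each side in the table's x, stops it at any angle. Grip about 40 N or more: it must withstand 0.07 N m, at the end 0.2 N m.
- head_mid (a point): The middle of the bolt head as a point fixed to the table (it does not turn): 58 mm above the desk.
- nut_run (a joint): How far the lock nut has run up the bolt, rad: starts anywhere in 0..4, stays while the bolt spins with the nut, grows about 1.6 rad/s while the bolt is held, stops at 15 when tight (6.5 to 9.5 s of holding). Then the clutch slips: the socket stands still as long as the head is held.
- screwdriver: Running electric screwdriver, 200 mm long, black with an orange clutch ring, in a steel bench clamp, fixed outside the end rail, coaxial with the bolt. Origin and axes as the table's: it lies at y 105..306 mm, x -50..50, top at z 84.
- spindle: The turning socket (27 mm diameter, dark, yellow stripe) with the lock nut in it and its shaft, between end rail and screwdriver. Origin: on the bolt axis, 58 mm along the table's y from the middle of the bolt head.
- leg: Bystander: a square table leg, 34 x 34 mm, 165 mm long with a brass foot and a threaded stud, lying along the table's x in the recess beyond the cross batten. Origin: middle of its underside.
- tin: Bystander: a round aluminium tin with spare nuts, 60 mm wide, 26 mm high, standing in the recess. Origin: middle of its underside.
- thermos: Bystander: black thermos, 80 mm wide, 173 mm high, handle to its y side. Origin: middle of its underside.
- teacup: Bystander: white lidded porcelain cup, 86 mm wide, 93 mm high. Origin: middle of its underside.

How it is judged:
On the way, in this order (a step that is already met when the one before it is completed fails the run):
1. the bolt head is gripped and stopped from turning (contact force between the fingers and bolt above 5 N and angular speed of bolt below 0.25 rad/s and distance between the grasp point and head_mid below 0.026 m), for 0.4 s.
2. the nut has run up tight against the held bolt (value of joint nut_run above 14.8 rad), for 0.2 s.
At the end, for the whole second after the job is handed in: The nut is run up tight (nut_run above 14.8 rad of 15), the fingers still grip the bolt head (more than 5 N, the point between the pads within 26 mm of the head's middle), and head and socket stand still (below 0.3 rad/s) (value of joint nut_run above 14.8 rad and contact force between the fingers and bolt above 5 N and angular speed of each of bolt, spindle below 0.3 rad/s and distance between the grasp point and head_mid below 0.026 m); the arm keeps its last pose, push and grip.
It fails at once if the robot touches the running screwdriver or its clamp (contact force between the arm and screwdriver above 2 N).
It fails at once if the loose leg is pushed out of place (distance of leg from where it was at the start of the episode above 0.02 m).
It fails at once if the tin is pushed out of place (distance of tin from where it was at the start of the episode above 0.02 m).
It fails at once if the thermos is moved or tipped (distance of thermos from where it was at the start of the episode above 0.02 m or angle between thermos's own z axis and vertical above 0.3 rad).
It fails at once if the teacup is moved or tipped (distance of teacup from where it was at the start of the episode above 0.02 m or angle between teacup's own z axis and vertical above 0.3 rad).
It also fails if it takes over 45 s, if anything falls off the work surface, if the arm or the gripper's body presses on something with over 40 N, if the wrist force passes 120 N, or if a joint passes its speed limit or range.

## Working session

There is one attempt and no reset: what is moved stays moved. The work goes in short steps, Python scripts to look and compute and a tool call to move; the robot and the scene stay as the last step left them, time stands still between calls to the robot, and variables do not carry over. Pictures are saved under pics/ and viewed, at most 10 in all, crops included, and the job is handed in when it is done.

Besides the shell and the picture viewer there is one more tool, called after "Emit:" as name(argument=value, ...), one argument or row to a line, values as JSON. servo_tool: Moves the arm, as the interface text tells. Its arguments: {"type":"object","properties":{"deltas":{"type":"array","items":{"type":"array","items":{"type":"number"}}},"fingers":{"type":"number"},"newtons":{"type":"number"}},"required":["deltas"]}

```bash
mkdir -p pics; python3 - <<'E'
from plant import ctrl, optics
import cv2,numpy as np
s=ctrl.observe();print(s['clock'],s['eef_pos'],s['ee_rot'],s['gripper_width'])
for n in("scene","top","wrist"):
    m=optics.camera_model(n);cv2.imwrite(f"pics/{n}0.png",optics.get_image(n));np.savez(f"pics/{n}0.npz",**m)
    print(n,m['fx'],m['cx'],m['cy'],np.round(m['R'],3).tolist(),np.round(m['t'],3))
E
```

```text
0.0 [0.27140941 0.5623127  0.23020434] [ 2.23018188e-01  9.74813805e-01 -9.08733237e-04 -3.27098327e-04] 0.0855020779333198
scene 430.8516719157685 279.022058646797 209.58692847515948 [[0.469, 0.883, 0.006], [0.763, -0.402, -0.506], [-0.445, 0.242, -0.862]] [-0.355 -0.323  1.36 ]
top 446.21391891694196 275.8704667441272 216.6422131560951 [[0.003, -1.0, 0.018], [-0.982, -0.006, -0.188], [0.188, -0.017, -0.982]] [0.105 0.54  1.171]
wrist 300.4319308527944 278.613207230508 206.14042962257594 [[0.435, 0.9, -0.002], [0.87, -0.42, 0.259], [0.232, -0.115, -0.966]] [-0.623 -0.032  0.379]
```

View pics/top0.png

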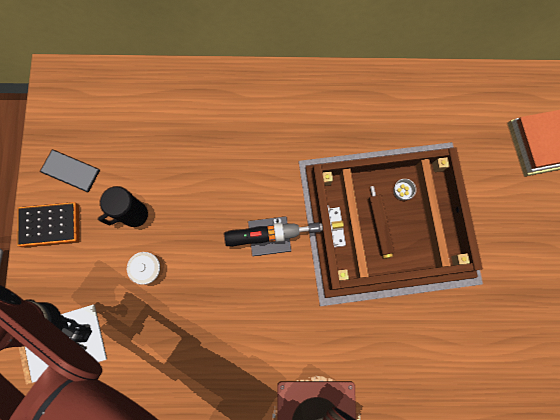

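View pics/scene0.png

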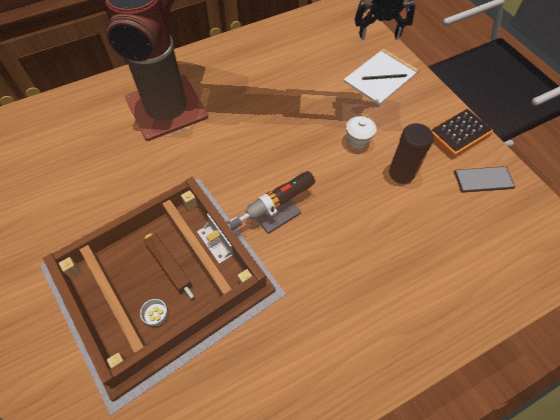

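The top view shows the bolt head at about (338,225), with the gap's corner blocks at (327,177) and (343,274) and the driver to the left. In the scene view the head is at about (213,237) and the blocks at (188,197) and (245,276). Next I'll triangulate these by colour.

```bash
cat > h.py <<'E'
import cv2,numpy as np
def blob(img,uv,r=12,lo=(18,90,90),hi=(36,255,255)):
    m=cv2.inRange(cv2.cvtColor(img,cv2.COLOR_BGR2HSV),lo,hi)
    k=np.zeros_like(m);cv2.circle(k,uv,r,255,-1);m&=k
    n,l,st,c=cv2.connectedComponentsWithStats(m)
    i=1+np.argmax(st[1:,4]);return c[i],st[i]
def ray(m,uv):
    d=np.array([(uv[0]-m['cx'])/m['fx'],(uv[1]-m['cy'])/m['fy'],1.]);R=np.array(m['R'])
    d=R.T@d;return -R.T@np.array(m['t']),d/np.linalg.norm(d)
def plane(m,uv,z):
    o,d=ray(m,uv);return o+d*(z-o[2])/d[2]
def tri(rays):
    A=sum(np.eye(3)-np.outer(d,d) for o,d in rays);b=sum((np.eye(3)-np.outer(d,d))@o for o,d in rays)
    p=np.linalg.solve(A,b);return p,[np.linalg.norm(np.cross(p-o,d)) for o,d in rays]
E
python3 - <<'E'
from h import *
T,S=[cv2.imread(f'pics/{n}0.png') for n in('top','scene')]
mt,ms=[np.load(f'pics/{n}0.npz') for n in('top','scene')]
for n,a,b,z in(("bolt",(338,225),(213,237),.066),("blkR",(343,274),(188,197),.063),("blkL",(327,177),(245,276),.063)):
    ca,sa=blob(T,a);cb,sb=blob(S,b)
    p,e=tri([ray(mt,ca),ray(ms,cb)])
    print(n,ca,sa,cb,sb,p.round(4),np.round(e,4),plane(mt,ca,z).round(4),plane(ms,cb,z).round(4))
c=np.hstack([cv2.resize(T[190:260,290:390],None,fx=4,fy=4),cv2.resize(S[200:270,160:260],None,fx=4,fy=4)])
cv2.imwrite('pics/c.png',c)
E
```

```text
bolt [337.43835616 224.32876712] [332 221  12   8  73] [212.92771084 235.42168675] [207 230  13  12  83] [ 0.5174 -0.0582  0.0616] [0.0005 0.0005] [ 0.5164 -0.058   0.066 ] [ 0.5199 -0.0581  0.066 ]
blkR [342.79069767 274.34883721] [338 270  11  10  86] [187.03571429 195.875     ] [182 191   9  11  56] [ 0.3822 -0.0704  0.0638] [0.0009 0.0009] [ 0.3825 -0.0697  0.063 ] [ 0.3812 -0.0712  0.063 ]
blkL [327.78082192 176.36986301] [323 172  10  10  73] [245.52238806 274.68656716] [241 269  11  13  67] [ 0.6502 -0.0332  0.0679] [0.0011 0.0011] [ 0.6512 -0.0349  0.063 ] [ 0.6486 -0.0316  0.063 ]
```

View pics/c.png

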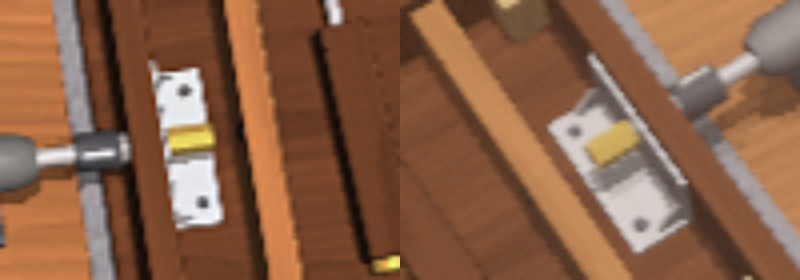

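The head triangulates to (0.518, -0.058) at about 62 mm up. The blocks come out 0.271 m apart (272 expected), so the table's x axis is about 7.9° from the world x axis. I'll turn the tool 56° and traverse above everything.

Emit:
servo_tool(
  deltas=[
    [0,0,0,8],
    [0,0,0,8],
    [0,0,0,8],
    [0,0,0,8],
    [0,0,0,8],
    [0,0,0,8],
    [0,0,0,8.3],
    [-2,0.5,0,0],
    [-4.3,1.06,0,0],
    [-4.3,1.06,0,0],
  ],
  fingers=8.5,
)

```text
clock: 1.15
eef_pos: [0.3121, 0.4605, 0.2307]
ee_rot: [0.656, 0.755, -0.0, 0.0]
ft_force: [1.9, -0.0, 0.0]
gripper_width: 0.0851
grip_force: 0.0
```

Emit:
servo_tool(
  deltas=[
    [-4.3,1.06,0,0],
    [-4.3,1.06,0,0],
    [-4.3,1.06,0,0],
    [-4.3,1.06,0,0],
    [-4.3,1.06,0,0],
    [-4.3,1.06,0,0],
    [-4.3,1.06,0,0],
    [-4.3,1.06,0,0],
    [-4.3,1.06,0,0],
    [-4.3,1.06,0,0],
  ],
)

```text
clock: 2.15
eef_pos: [0.4768, 0.0484, 0.2313]
ee_rot: [0.657, 0.754, 0.0, 0.0]
ft_force: [0.9, 0.8, 0.2]
gripper_width: 0.0851
grip_force: 0.0
```

Emit:
servo_tool(
  deltas=[
    [-4.3,1.06,0,0],
    [-4.0,1.0,0,0],
    [-2.5,0.6,0,0],
    [0,0,1,0],
    [0,0,2,0],
    [0,0,2,0],
    [0,0,0,0],
    [0,0,0,0],
    [0,0,0,0],
    [0,0,0,0],
  ],
)

```text
clock: 3.15
eef_pos: [0.5186, -0.053, 0.1826]
ee_rot: [0.656, 0.754, 0.0, 0.001]
ft_force: [0.5, 0.4, 0.2]
gripper_width: 0.0848
grip_force: 0.0
```

```bash
python3 - <<'E'
from plant import ctrl, optics
from h import *
from scipy.spatial.transform import Rotation as Ro
s=ctrl.observe();m=optics.camera_model("wrist");I=optics.get_image("wrist")
cv2.imwrite("pics/w1.png",I);np.savez("pics/w1.npz",**m,p=s['eef_pos'])
R=Ro.from_quat(s['ee_rot']).as_matrix();print(s['clock'],s['eef_pos'],R.round(3).tolist(),s['ft_force'])
for X in((.5174,-.0582,.0616),(.3822,-.0704,.0638),(.6502,-.0332,.065)):
    c=m['R']@np.array(X)+m['t'];print(c[0]/c[2]*m['fx']+m['cx'],c[1]/c[2]*m['fy']+m['cy'])
E
```

```text
3.15 [ 0.5185803  -0.05297697  0.18260283] [[-0.138, 0.99, 0.002], [0.99, 0.138, -0.0], [-0.001, 0.002, -1.0]] [0.48019776 0.36873118 0.1687759 ]
277.4740027614816 205.6856889107113
125.73181261443852 199.33921371361774
428.8258896766086 199.58136992431096
```

View pics/w1.png

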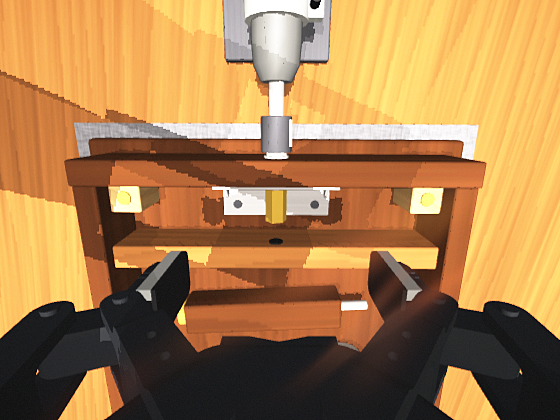

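The wrist view shows the head at about (276,205), as predicted, and in line with the socket. The batten's near edge is at row ~231 and the flange top at row ~188. I'll work out the remaining correction in tool axes.

```bash
python3 - <<'E'
from h import *
m=np.load('pics/w1.npz');I=cv2.imread('pics/w1.png');p=m['p']
c,s=blob(I,(276,206),25);print(c,s)
T=cv2.imread('pics/top0.png');S=cv2.imread('pics/scene0.png');mt,ms=[np.load(f'pics/{n}0.npz') for n in('top','scene')]
P,e=tri([ray(m,c),ray(mt,blob(T,(338,225))[0]),ray(ms,blob(S,(213,237))[0])]);print('tri',P,e)
tx=np.array([-.138,.99]);ty=np.array([.99,.138])
def rel(X): return ((X[:2]-p[:2])@tx*100).round(2),((X[:2]-p[:2])@ty*100).round(2)
print('head',rel(P),rel(plane(m,c,.066)))
hsv=cv2.cvtColor(I,cv2.COLOR_BGR2HSV)
for r in list(range(183,194))+list(range(222,236)): print(r,I[r,240],I[r,310])
for r,z in((188,.074),(189,.074),(230,.07),(247,.07)): print(r,rel(plane(m,(276,r),z)))
for u in(275,):print('socket',rel(plane(m,(276,135),.0715)))
g=[blob(I,(123,199),14,(15,60,200))[0],blob(I,(428,199),14,(15,60,200))[0]];a,b=[plane(m,q,.063) for q in g];print(g,rel(a),rel(b))
E
```

```text
[275.59708029 205.42627737] [265 190  22  34 685]
tri [ 0.51670484 -0.05827608  0.06096154] [np.float64(0.001009949706554503), np.float64(0.000797781833527446), np.float64(0.0007868228051713012)]
head (np.float64(-0.5), np.float64(-0.26)) (np.float64(-0.36), np.float64(-0.36))
183 [ 32  56 100] [ 55 100 186]
184 [ 31  52 100] [ 55 101 185]
185 [24 49 94] [ 52  98 182]
186 [28 49 83] [ 31  73 152]
187 [131 140 153] [125 138 171]
188 [205 211 218] [211 217 221]
189 [166 174 182] [183 189 197]
190 [163 169 177] [170 176 185]
191 [197 205 214] [202 208 219]
192 [190 195 209] [198 205 215]
193 [227 232 237] [197 204 213]
222 [ 40  69 128] [ 35  63 112]
223 [ 37  70 129] [ 31  58 103]
224 [ 43  73 132] [29 55 99]
225 [ 39  66 120] [ 40  79 143]
226 [33 52 96] [ 54 108 194]
227 [30 51 96] [ 48  94 170]
228 [ 35  60 102] [ 50  93 167]
229 [ 36  66 107] [ 40  79 139]
230 [ 37  69 115] [ 36  66 113]
231 [ 35  67 112] [ 40  72 121]
232 [ 32  59 101] [ 40  72 120]
233 [ 34  59 100] [ 38  70 118]
234 [ 30  59 100] [ 34  65 110]
235 [ 39  66 112] [ 36  67 114]
188 (np.float64(1.39), np.float64(-0.31))
189 (np.float64(1.3), np.float64(-0.31))
230 (np.float64(-2.54), np.float64(-0.32))
247 (np.float64(-4.18), np.float64(-0.33))
socket (np.float64(5.77), np.float64(-0.3))
[array([119.45637584, 196.68791946]), array([427.01162791, 199.26744186])] (np.float64(0.38), np.float64(-14.31)) (np.float64(0.12), np.float64(13.24))
```

Head: move -0.6 cm in tool x and -0.3 cm in tool y. The flange, batten and socket positions all agree with that. Correcting and descending, then closing.

Emit:
servo_tool(
  deltas=[
    [-0.6,-0.3,0,0],
    [0,0,1.5,0],
    [0,0,2.5,0],
    [0,0,2.5,0],
    [0,0,2,0],
    [0,0,1.5,0],
    [0,0,1,0],
    [0,0,0.5,0],
    [0,0,0,0],
    [0,0,0,0],
  ],
)

```text
clock: 4.2
eef_pos: [0.5162, -0.0597, 0.0668]
ee_rot: [0.657, 0.754, 0.0, 0.0]
ft_force: [-0.8, -0.6, 0.0]
gripper_width: 0.0848
grip_force: 0.0
```

```bash
python3 - <<'E'
from plant import ctrl, optics
from h import *
s=ctrl.observe();m=optics.camera_model("wrist");I=optics.get_image("wrist");p=s['eef_pos']
cv2.imwrite("pics/w2.png",I)
c,st=blob(I,(276,225),60);X=plane(m,c,.066)
print(p,s['ft_force'],c,st,(X-p)[:2]@[-.138,.99],(X-p)[:2]@[.99,.138])
E
```

```text
[ 0.51621316 -0.05965568  0.06684827] [-0.83741694 -0.60522197  0.03649524] [280.4002274  252.48095509] [ 264  227   34   55 1759] 0.0022692623940096415 -0.00020541835731040486
```

View pics/w2.png

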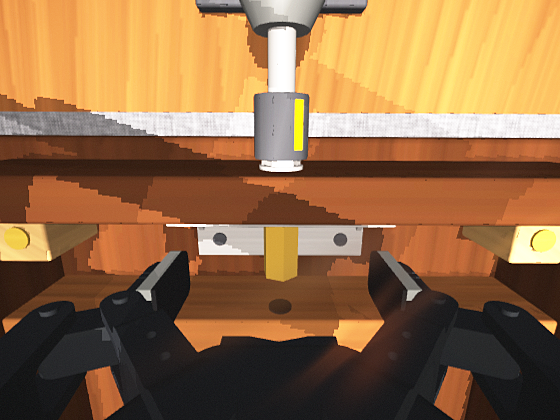

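The head at (281,252) lies centred between the pads, which are clear of the flange and the batten. Going down the last 2.7 cm, then gripping.

Emit:
servo_tool(
  deltas=[
    [0.1,0,0.5,0],
    [0,0,0.8,0],
    [0,0,0.8,0],
    [0,0,0.6,0],
    [0,0,0,0],
    [0,0,0,0],
    [0,0,0,0],
    [0,0,0,0],
    [0,0,0,0],
    [0,0,0,0],
  ],
)

```text
clock: 5.25
eef_pos: [0.5157, -0.0585, 0.0395]
ee_rot: [0.657, 0.754, 0.0, 0.0]
ft_force: [0.6, 0.3, -0.8]
gripper_width: 0.0847
grip_force: 0.0
```

Emit:
servo_tool(
  deltas=[
    [0,0,0,0],
    [0,0,0,0],
    [0,0,0,0],
    [0,0,0,0],
    [0,0,0,0],
    [0,0,0,0],
    [0,0,0,0],
    [0,0,0,0],
    [0,0,0,0],
    [0,0,0,0],
  ],
  fingers=0,
  newtons=80,
)

```text
clock: 6.25
eef_pos: [0.5165, -0.0584, 0.0395]
ee_rot: [0.657, 0.754, 0.001, 0.001]
ft_force: [4.5, 1.2, -3.9]
gripper_width: 0.0161
grip_force: 77.9
```

Gripped at 16.1 mm, which fits the 17 mm across flats, with 78 N. Side load is small. Holding while the nut runs.

Emit:
servo_tool(
  deltas=[
    [0,0,0,0],
    [0,0,0,0],
    [0,0,0,0],
    [0,0,0,0],
    [0,0,0,0],
    [0,0,0,0],
    [0,0,0,0],
    [0,0,0,0],
    [0,0,0,0],
    [0,0,0,0],
  ],
)

```text
clock: 7.25
eef_pos: [0.5164, -0.0584, 0.0395]
ee_rot: [0.657, 0.754, 0.001, 0.001]
ft_force: [5.9, 1.5, -3.4]
gripper_width: 0.0164
grip_force: 77.9
```

```bash
python3 - <<'E'
from plant import ctrl, optics
import cv2,numpy as np
a=optics.get_image("wrist");b=None
for i in range(4): b=optics.get_image("wrist")
s=ctrl.observe();print(s['clock'],s['gripper_width'],s['grip_force'])
f=lambda r:np.abs(a[r].astype(int)-b[r]).mean()
cv2.imwrite('pics/w3.png',b)
for c in range(20,330,20): print(c,f(np.s_[c:c+20,250:312]).round(1),end='; ')
E
```

```text
7.5 0.016264650452431983 77.91129916906357
20 1.7; 40 1.5; 60 1.5; 80 13.8; 100 37.3; 120 35.4; 140 33.8; 160 11.1; 180 1.6; 200 1.8; 220 1.8; 240 1.7; 260 1.6; 280 1.7; 300 1.8; 320 2.0;
```

View pics/w3.png

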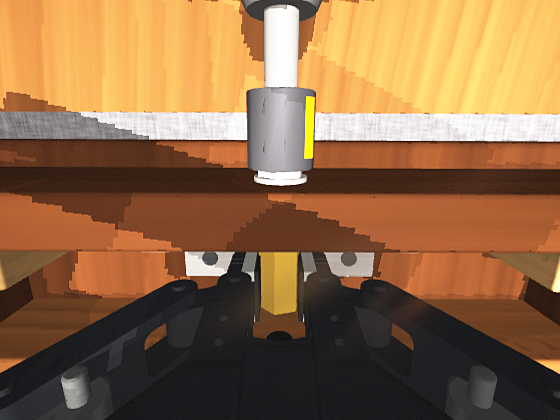

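The pads hold the still head at about (280,285), and only the socket (rows 90-180) changes between frames. The bolt is stopped and the nut is running, so I'll keep holding.

Emit:
servo_tool(
  deltas=[
    [0,0,0,0],
    [0,0,0,0],
    [0,0,0,0],
    [0,0,0,0],
    [0,0,0,0],
    [0,0,0,0],
    [0,0,0,0],
    [0,0,0,0],
    [0,0,0,0],
    [0,0,0,0],
  ],
  newtons=90,
)

```text
clock: 8.5
eef_pos: [0.5164, -0.0585, 0.0395]
ee_rot: [0.657, 0.754, 0.001, 0.001]
ft_force: [5.7, 0.8, -3.3]
gripper_width: 0.0155
grip_force: 88.1
```

Emit:
servo_tool(
  deltas=[
    [0,0,0,0],
    [0,0,0,0],
    [0,0,0,0],
    [0,0,0,0],
    [0,0,0,0],
    [0,0,0,0],
    [0,0,0,0],
    [0,0,0,0],
    [0,0,0,0],
    [0,0,0,0],
  ],
)

```text
clock: 9.5
eef_pos: [0.5165, -0.0584, 0.0396]
ee_rot: [0.657, 0.754, 0.001, 0.001]
ft_force: [5.0, 0.8, -3.0]
gripper_width: 0.0159
grip_force: 88.1
```

Emit:
servo_tool(
  deltas=[
    [0,0,0,0],
    [0,0,0,0],
    [0,0,0,0],
    [0,0,0,0],
    [0,0,0,0],
    [0,0,0,0],
    [0,0,0,0],
    [0,0,0,0],
    [0,0,0,0],
    [0,0,0,0],
  ],
)

```text
clock: 10.5
eef_pos: [0.5165, -0.0584, 0.0395]
ee_rot: [0.657, 0.754, 0.001, 0.001]
ft_force: [5.3, 1.3, -3.4]
gripper_width: 0.0158
grip_force: 88.1
```

Emit:
servo_tool(
  deltas=[
    [0,0,0,0],
    [0,0,0,0],
    [0,0,0,0],
    [0,0,0,0],
    [0,0,0,0],
    [0,0,0,0],
    [0,0,0,0],
    [0,0,0,0],
    [0,0,0,0],
    [0,0,0,0],
  ],
)

```text
clock: 11.5
eef_pos: [0.5165, -0.0584, 0.0395]
ee_rot: [0.657, 0.754, 0.001, 0.001]
ft_force: [4.9, 0.3, -2.6]
gripper_width: 0.0161
grip_force: 88.1
```

Emit:
servo_tool(
  deltas=[
    [0,0,0,0],
    [0,0,0,0],
    [0,0,0,0],
    [0,0,0,0],
    [0,0,0,0],
    [0,0,0,0],
    [0,0,0,0],
    [0,0,0,0],
    [0,0,0,0],
    [0,0,0,0],
  ],
)

```text
clock: 12.5
eef_pos: [0.5165, -0.0584, 0.0395]
ee_rot: [0.657, 0.754, 0.001, 0.001]
ft_force: [5.0, 1.3, -3.3]
gripper_width: 0.0161
grip_force: 88.1
```

Emit:
servo_tool(
  deltas=[
    [0,0,0,0],
    [0,0,0,0],
    [0,0,0,0],
    [0,0,0,0],
    [0,0,0,0],
    [0,0,0,0],
    [0,0,0,0],
    [0,0,0,0],
    [0,0,0,0],
    [0,0,0,0],
  ],
)

```text
clock: 13.5
eef_pos: [0.5164, -0.0584, 0.0395]
ee_rot: [0.657, 0.754, 0.001, 0.001]
ft_force: [5.7, 1.2, -3.0]
gripper_width: 0.0156
grip_force: 87.6
```

Emit:
servo_tool(
  deltas=[
    [0,0,0,0],
    [0,0,0,0],
    [0,0,0,0],
    [0,0,0,0],
    [0,0,0,0],
    [0,0,0,0],
    [0,0,0,0],
    [0,0,0,0],
    [0,0,0,0],
    [0,0,0,0],
  ],
)

```text
clock: 14.5
eef_pos: [0.5164, -0.0585, 0.0395]
ee_rot: [0.657, 0.754, 0.001, 0.001]
ft_force: [4.3, 1.6, -2.4]
gripper_width: 0.0156
grip_force: 87.6
```

Emit:
servo_tool(
  deltas=[
    [0,0,0,0],
    [0,0,0,0],
    [0,0,0,0],
    [0,0,0,0],
    [0,0,0,0],
    [0,0,0,0],
    [0,0,0,0],
    [0,0,0,0],
    [0,0,0,0],
    [0,0,0,0],
  ],
)

```text
clock: 15.5
eef_pos: [0.5164, -0.0585, 0.0395]
ee_rot: [0.657, 0.754, 0.001, 0.001]
ft_force: [5.6, 2.6, -3.4]
gripper_width: 0.0155
grip_force: 87.6
```

```bash
python3 - <<'E'
from plant import ctrl, optics
import cv2,numpy as np
a=optics.get_image("wrist")
for i in range(8): b=optics.get_image("wrist")
s=ctrl.observe();print(s['clock'],s['gripper_width'],s['grip_force'],s['eef_pos'],s['ft_force'])
f=lambda r:np.abs(a[r].astype(int)-b[r]).mean()
cv2.imwrite('pics/w4.png',b)
for c in range(20,330,20): print(c,f(np.s_[c:c+20,250:312]).round(1),end='; ')
E
```

```text
15.95 0.01613567877446699 87.62862905859947 [ 0.51640658 -0.05845225  0.03950694] [ 5.27381028  0.8287669  -3.6265006 ]
20 1.0; 40 0.9; 60 0.7; 80 1.2; 100 1.4; 120 1.5; 140 1.4; 160 1.3; 180 1.6; 200 1.8; 220 1.9; 240 1.8; 260 1.6; 280 1.7; 300 1.7; 320 1.9;
```

The socket and head are both still between frames (noise level only) after about 10 s of holding, and the grip is 88 N. Handing in.

```bash
python3 -c "
from plant import order
print(order.finish_job())"
```

```text
the job is handed in; nothing more can be done
None
```

I gripped the bolt head at about 88 N until the driver's socket stopped, then handed the job in at about 16 s with the head still held; the nut looks tight from the still socket, but the verdict was not shown.

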